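Line up the foot pads and hold the rail over them for fit-up

TASK

First nudge the three steel foot pads into a straight row: each flat on the bench, square and flush against the near face of the straightedge, centred on one of its three marked lines. Then pick up the rail by its web, carry it over the square tube without hitting the tube, and hold it level about one centimetre above the pads, lengthwise along the row and centred over the middle pad, touching nothing, so that the fitter can slide shims in between. Finish while still holding it there, perfectly still, and leave everything else on the bench where it is.

Things in the scene. Friction and masses are not known exactly. Their poses are not given: they have to be found in the camera images.
- straightedge: Low aluminium flat bar fixed to the bench as a straightedge: 260 long, 30 wide, 12 high, three thin black lines across its top, one at the middle and one 95 mm to each side. Origin: on the bench, at the middle of the long face that looks to the robot (-x side). Its y axis runs along the bar, its x axis points square away from that face into the bar, z up. Its yaw is within about 0.15 rad of the robot's frame.
- place0 (a point): Where one pad's underside centre belongs: on the bench, in line with the left (+y) line, 20 mm out from the straightedge's face. Axes as the straightedge.
- place1 (a point): The same for the middle line.
- place2 (a point): The same for the right (-y) line.
- pad_a: One of three identical steel foot pads, 40 x 40 x 20 high, 0.24 kg, with a dark bolt hole in the top; loose on the bench on the robot's side of the straightedge, each roughly before one of the lines (any pad may be before any line), turned by up to 0.3 rad from square with the straightedge. Origin: centre of the underside; x and y axes square to its sides, z up.
- pad_b: One of three identical steel foot pads, 40 x 40 x 20 high, 0.24 kg, with a dark bolt hole in the top; loose on the bench on the robot's side of the straightedge, each roughly before one of the lines (any pad may be before any line), turned by up to 0.3 rad from square with the straightedge. Origin: centre of the underside; x and y axes square to its sides, z up.
- pad_c: One of three identical steel foot pads, 40 x 40 x 20 high, 0.24 kg, with a dark bolt hole in the top; loose on the bench on the robot's side of the straightedge, each roughly before one of the lines (any pad may be before any line), turned by up to 0.3 rad from square with the straightedge. Origin: centre of the underside; x and y axes square to its sides, z up.
- rail: Steel rail, about 0.4 to 0.85 kg: a flat bar 240 long (x), 30 wide (y), 6 thick, with an upright web 90 long (x), 10 thick (y) on the middle of it, its top 56 above the underside. The web is the grip. Starts flat on the bench beyond the square tube, on the left, lengthwise roughly ahead of the robot. Origin: centre of the underside; the two ends are alike.
- rail_end0 (a point): Middle of the rail's underside edge at its -x end, 120 mm from its origin.
- rail_end1 (a point): The same at its +x end.
- tube: Dark steel square tube fixed to the bench between the rail and the pads: 280 long (x), 50 wide (y), 60 high. Origin: centre of the underside.
- tape_measure: Bystander: black tape measure 70 x 60 x 34 high, near the robot. Origin: centre of the underside.
- calculator: Bystander: black calculator 75 x 140 x 15 high, near the robot. Origin: centre of the underside.
- nut: Bystander: loose steel hex nut 32 across, 16 high, between robot and pads, about 140 mm from the straightedge's face. Origin: centre of the underside.
- bolted_plate: Bystander: dark plate 80 x 90 with a smaller plate and bolt on it, 20 high, behind the straightedge. Origin: centre of the underside.
- timber: Bystander: wood offcut 45 x 170 x 22 high, far right. Origin: centre of the underside.
- magnet: Bystander: red triangular welding magnet 90 x 100 x 18 high, far middle. Origin: centre of the underside.
- spray_can: Bystander: standing can 60 across, 170 high, far left. Origin: centre of the underside.
Things that resemble listed ones, but are neither listed nor needed, are in the scene too. Leave any green, red or turquoise look-alike of the pad_b alone.

How it is judged:
By the outcome, as a careful person would: the job done as asked, in the order asked, and still so for the second after the job is handed in, while the arm keeps its last pose, push and grip.
It also fails if it takes over 64 s, if anything falls off the work surface, if the arm or the gripper's body presses on something with over 40 N, if the wrist force passes 120 N, or if a joint passes its speed limit or range.

ROBOT

A 6-joint arm with a two-finger parallel gripper is mounted at the origin on the work surface. World frame = base frame: x ahead of the robot, y to its left, z up, the work surface at z = 0. Lengths are in m, angles in rad, forces in N, time in s.
With the tool pointing down it reaches from about 0.3 to 0.85 m from the base axis. Payload 5.4 kg.
Tool frame: the origin (TCP) lies midway between the tips of the shut fingers; the grasp point (between the pads) lies 19 mm behind it; z points along the fingers, y is the line along which they close (so a half turn about z gives the same grasp; the last joint's range is limited). The gripper opens to 85 mm and grips with 20 to 120 N. Pads are 22 mm wide; open, the fingers measure 114 mm over their backs; the gripper's body (76 mm by 85 mm) begins 54 mm behind the grasp point. The pads swing forward as they close: fully open they stand 13 mm farther back than shut.
Start: joints at [1.068, 0.158, 1.597, -0, 1.386, -0.21], TCP at [0.166, 0.551, 0.231] pointing down, gripper open.
Joint ranges: [-2.91, 2.91], [-0.94, 2.29], [0.18, 2.7], [-1.29, 4.43], [0.17, 2.64], [-3, 3]. Speed limits (rad/s): [2.57, 2.57, 3.14, 3.14, 3.14, 3.14].

INTERFACE

Orientations are given as a unit quaternion [w, x, y, z].
In Python, from bench import get_state, camera, calibration, finish_job gives the robot as it stands.
- The arm moves only by the tool apply_moves, never from a script. Its arguments are lists of equal length, an entry for each row: "travel": the shift along the tool's x, y, z in mm, a list of three; "twist": the turn, a rotation vector about the tool's x, y, z in degrees, a list of three; "fingers": the gripper command: -1 is shut, 1 is fully open, values between are in proportion. In form: {"travel": [[dx, dy, dz], ...], "twist": [[ax, ay, az], ...], "fingers": [fingers, ...]}. A call has 1 to 12 rows; each row is the pose to reach, as a shift and turn from the pose commanded when the call began, along the tool's axes at that moment; what a row does not reach only later rows make up. A row lasts 1/12 s, in which the tool goes at most 41.7 mm and 7.16 degrees, less where a joint would pass 70% of its speed; a pose out of reach is approached as far as the arm can. A call with a gripper value outside its range is refused whole. The fingers move at their own pace and stop on an object; "squeeze" is the grip in N (left out, the last holds). Time passes only in rows, so rows that repeat a pose let the fingers close. It gives the time, the measured TCP pose, the force, the opening and the grip force at its end, in the units of the state.
- get_state(): the state, without advancing time (a new reading comes with each control period).
- camera(name): name is "scene" or "side" or "wrist"; returns (picture, depth): 420x560x3 uint8, red, green, blue; 420x560 float32, m along the optical axis (not along the pixel's ray), 0 where there is no reading.
- calibration(name): a dict with "intrinsics" (3x3 intrinsics, pixels), "k1" (the pictures are not rectified: a ray, as slopes to the right and down, at radius r is drawn at 1 + k1 r^2 times it, then the intrinsics apply), "cam_to_world" (4x4, takes a point from camera to world coordinates). Camera axes: x right, y down, z forward; pixel columns grow to the right and rows downward; lengths in m; the calibration is good to about 2 mm. A picture is of the moment at which its call begins: read the wrist's pose just before it. calibration takes no time and is no camera call; for the wrist camera it gives the pose at the moment of the call.
- finish_job(): hands the job in; it is judged then, once.
The state is a dict: "clock": time; "joint_positions": joint angles; "joint_velocities": joint speeds; "joint_torque": joint torques, N m; "eef_pos": TCP position; "tool_rot": TCP orientation; "wrist_force": force on the tool from outside, world axes, zero at the start; "torque": the same for the moment, N m; "opening": opening from 0.0 (shut) to 1.0 (fully open); "gripper_force": force on a finger pad.
Only numpy, scipy, OpenCV 4.12 (cv2) and the standard library are available. Lean on these libraries where they do the work, as an engineer would, in place of code of your own. Each camera call takes 0.05 s, during which the arm holds its last target. There are 200 camera calls.

## Working session

There is one attempt and no reset: what is moved stays moved. The work goes in short steps, Python scripts to look and compute and a tool call to move; the robot and the scene stay as the last step left them, time stands still between calls to the robot, and variables do not carry over. Pictures are saved under pics/ and viewed, at most 10 in all, crops included, and the job is handed in when it is done.

Besides the shell and the picture viewer there is one more tool, called after "Emit:" as name(argument=value, ...) on one line, values as JSON. apply_moves: Moves the arm, as the interface text tells. Its arguments: {"type":"object","properties":{"travel":{"type":"array"},"twist":{"type":"array"},"fingers":{"type":"array"},"squeeze":{"type":"number"}},"required":["travel","twist","fingers"]}

```bash
mkdir -p pics; ls; cat > h.py <<'E'
import numpy as np, cv2
from bench import get_state, camera, calibration
def cloud(d,c):
    K=c["intrinsics"];K=np.array(K);k1=c["k1"]
    h,w=d.shape
    u,v=np.meshgrid(np.arange(w),np.arange(h))
    p=np.stack([u,v],-1).reshape(-1,1,2).astype(float)
    s=cv2.undistortPoints(p,K,np.array([k1,0,0,0,0.])).reshape(h,w,2)
    P=np.dstack([s*d[...,None],d])
    T=np.array(c["cam_to_world"])
    W=P@T[:3,:3].T+T[:3,3]
    W[d<=0]=np.nan
    return W
def shot(name,tag):
    c=calibration(name); im,d=camera(name)
    cv2.imwrite(f"pics/{tag}.png",im[...,::-1]); W=cloud(d,c)
    np.savez(f"{tag}.npz",im=im,W=W)
    return im,W
E
python3 - <<'E'
from h import *
print(get_state())
ims=[]
for n in("scene","side","wrist"):
    im,W=shot(n,n+"0"); print(n,calibration(n))
    ims.append(im)
E
```

```text
pics
{'clock': 0.0, 'joint_positions': array([ 1.06789339e+00,  1.59102765e-01,  1.59824566e+00, -1.27568080e-05,
        1.38622904e+00, -2.10106287e-01]), 'joint_velocities': array([ 0.00115061, -0.00028065,  0.00084863,  0.00025153, -0.00076232,
        0.00043782]), 'joint_torque': array([-7.28892155e-04, -3.95982528e+01, -3.31435776e+01, -3.21718508e-04,
        8.16090906e-03, -1.16990662e-05]), 'eef_pos': array([0.16568567, 0.54996623, 0.23028002]), 'tool_rot': array([-3.40475540e-04,  1.45874704e-01,  9.89302576e-01, -9.32193297e-04]), 'wrist_force': array([-0.36132633,  0.25698476,  0.43059362]), 'torque': array([-0.0600538 , -0.01694272, -0.04904342]), 'gripper_force': 0.0, 'opening': 1.00170507869343}
scene {'intrinsics': array([[467.0552909 ,   0.        , 277.94876667],
       [  0.        , 467.0552909 , 209.03393387],
       [  0.        ,   0.        ,   1.        ]]), 'k1': -0.11822022263203252, 'cam_to_world': array([[-0.57072541,  0.56185041, -0.59882937,  1.19585781],
       [ 0.82086064,  0.37132031, -0.4339459 ,  0.51248824],
       [-0.02145518, -0.73921941, -0
[... 319 characters left out ...]
6352383, -0.36278424,  0.35030585,  0.09029888],
       [-0.50414654, -0.60341678,  0.61783853, -0.74353205],
       [-0.01276165, -0.71012378, -0.70396119,  0.94565893],
       [ 0.        ,  0.        ,  0.        ,  1.        ]])}
wrist {'intrinsics': array([[316.45077404,   0.        , 281.9662559 ],
       [  0.        , 316.45077404, 207.20297737],
       [  0.        ,   0.        ,   1.        ]]), 'k1': -0.027728161158987897, 'cam_to_world': array([[ 0.28796346,  0.92099112,  0.26239741,  0.09918119],
       [ 0.95764005, -0.27648209, -0.08051829,  0.56942054],
       [-0.00160845,  0.2744686 , -0.96159472,  0.37207125],
       [ 0.        ,  0.        ,  0.        ,  1.        ]])}
```

View pics/scene0.png

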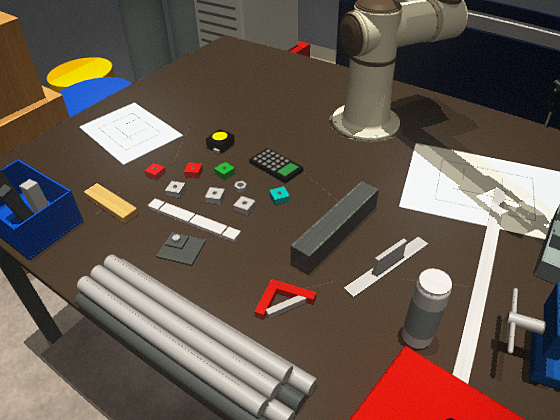

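View pics/side0.png

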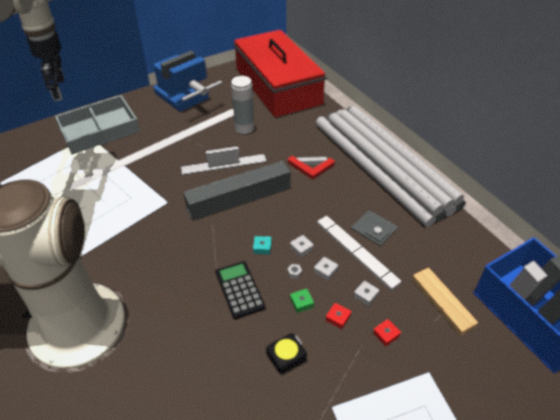

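Scene view: the three grey pads are at about (175,187), (214,195) and (244,205). Look-alikes are red (155,170) and (193,169), green (225,169) and turquoise (279,194). The nut is at (239,185). The straightedge runs (152,204)–(237,235), the tube is at (335,225), and the rail web is at (388,257). The side view agrees, with pads at (302,244), (326,267) and (367,291). By the description, I choose the grey ones.

```bash
cat >> h.py <<'E'
def comps(im,W,z0,z1,cond,amin=30,xr=(0.2,0.9),yr=(-0.5,0.7)):
    m=(W[...,2]>z0)&(W[...,2]<z1)&cond&(W[...,0]>xr[0])&(W[...,0]<xr[1])&(W[...,1]>yr[0])&(W[...,1]<yr[1])
    n,l,st,ce=cv2.connectedComponentsWithStats(m.astype(np.uint8),connectivity=4)
    out=[]
    for i in range(1,n):
        if st[i,4]<amin: continue
        P=W[l==i]; r=cv2.minAreaRect((P[:,:2]*1000).astype(np.float32))
        out.append((ce[i].round(),st[i,4],np.round(r[0],1),np.round(r[1],1),round(r[2],1),P[:,2].mean().round(4)))
    return out
E
python3 - <<'E'
from h import *
for n in("scene0","side0"):
    z=np.load(n+".npz");im=z["im"].astype(int);W=z["W"]
    mx=im.max(2);mn=im.min(2)
    print(n)
    for a,b,t,br in((.014,.026,"pad",90),(.007,.0135,"edge",90),(.003,.009,"rail",90),(.05,.0585,"web",90),(.052,.07,"tube",0)):
        for c in comps(im,W,a,b,(mx>br)&(mx-mn<45) if br else mx<110): print(t,*c)
E
```

```text
scene0
pad [175. 187.] 142 [ 590.6 -257.6] [41.7 43.3] 23.4 0.0181
pad [215. 193.] 155 [ 552.2 -152. ] [41.8 39.8] 21.3 0.0179
pad [244. 203.] 166 [540.3 -66.8] [41.7 41.1] 6.9 0.0176
pad [176. 237.] 47 [ 724.1 -124.7] [22.6 17.2] 34.9 0.0189
pad [285. 304.] 232 [734.6 190. ] [16.2 83.5] 62.3 0.0162
pad [419. 342.] 71 [670.4 450.9] [12.1 45.4] 29.5 0.0201
pad [298. 386.] 89 [871.8 309.2] [ 6.3 41. ] 2.4 0.022
edge [194. 219.] 845 [ 648.1 -144.3] [ 32.7 259.8] 6.7 0.0104
edge [176. 240.] 139 [ 724.2 -125.8] [40. 45.] 15.2 0.0114
rail [183. 251.] 610 [ 733.6 -103.3] [80.1 92.1] 18.6 0.0055
rail [383. 268.] 722 [517.2 313.5] [ 31.6 240.5] 72.6 0.0051
rail [552. 257.] 124 [284.2 623.9] [50.  32.2] 6.3 0.0046
web [348. 205.] 717 [445.8 170.8] [ 51.8 191.1] 84.8 0.0571
web [319. 226.] 68 [546.6 153.5] [46.9 23.6] 55.3 0.057
web [306. 237.] 100 [587.5 147. ] [25.7 42.7] 81.4 0.0572
web [390. 249.] 177 [515.6 313.3] [12.  91.4] 73.0 0.0545
web [198. 325.] 816 [890.5  60.5] [458.2  13. ] 89.9 0.0549
tube [334. 219.] 1710 [492.2 168.7] [ 52.8 283.8] 84.5 0.058
tube [ 54. 190.] 57 [ 806.8 -464.
[... 2042 characters left out ...]
] 141 [856.  148.4] [211.   10.7] 89.9 0.0543
web [221. 151.] 113 [512.1 313.9] [17.9 88. ] 72.3 0.0551
web [391. 158.] 34 [894.4  46.7] [52.1 10.8] 89.7 0.0559
web [411. 190.] 191 [857.  -79.2] [ 12.4 183.6] 0.6 0.0548
web [433. 195.] 85 [ 893.7 -119.5] [99.4 11.9] 88.5 0.0553
tube [280.  91.] 339 [782.2 534.6] [127.6 304.1] 23.6 0.0613
tube [244. 117.] 98 [638.1 419.5] [31.2 58.9] 70.0 0.0609
tube [237. 183.] 1638 [488.7 169.1] [ 60.8 281.4] 84.3 0.0602
tube [503. 265.] 66 [ 867.  -383.6] [65.1  2.7] 0.6 0.0614
tube [501. 297.] 292 [ 798.3 -440.2] [  8.5 119.1] 0.1 0.0612
tube [518. 290.] 89 [ 844.3 -451.4] [10.9 39.6] 14.0 0.0627
tube [538. 291.] 80 [ 874.7 -473. ] [17.4 43.5] 61.0 0.0614
```

```bash
cat >> h.py <<'E'
from scipy.spatial.transform import Rotation as Ro
def goal(x,y,z,yaw,cmd=None):
    "mm, deg; yaw = turn of tool y from world y. cmd = (x,y,z mm, yaw) commanded pose, else measured pose"
    s=get_state()
    if cmd is None: p=s["eef_pos"]*1000;R=Ro.from_quat(np.roll(s["tool_rot"],-1))
    else: p=np.array(cmd[:3]);R=Ro.from_euler('z',cmd[3],degrees=True)*Ro.from_euler('y',180,degrees=True)
    G=Ro.from_euler('z',yaw,degrees=True)*Ro.from_euler('y',180,degrees=True)
    t=R.inv().apply(np.array([x,y,z])-p); w=(R.inv()*G).as_rotvec(degrees=True)
    print("travel",t.round(1).tolist(),"twist",w.round(2).tolist())
def pose():
    s=get_state();R=Ro.from_quat(np.roll(s["tool_rot"],-1)).as_matrix()
    print("t%.2f"%s["clock"],(s["eef_pos"]*1000).round(1),"yaw",np.degrees(np.arctan2(-R[0,1],R[1,1])).round(2),"z",R[:,2].round(4),"F",s["wrist_force"].round(1),"op",round(s["opening"]*85,1),"g",s["gripper_force"])
E
python3 - <<'E'
from h import *
pose(); goal(575,-150,170,6.7)
for n in("scene0","side0"):
    z=np.load(n+".npz");im=z["im"].astype(int);W=z["W"]
    for c in comps(im,W,.014,.026,im.max(2)-im.min(2)>70): print(*c)
E
```

```text
t0.15 [165.7 550.1 230.5] yaw -16.78 z [-7.0e-04 -1.3e-03 -1.0e+00] F [-0.3  0.1  0.8] op 85.1 g 0.0
travel [-593.9, -552.1, 61.1] twist [-0.08, -0.04, -23.48]
[224. 168.] 121 [ 456.6 -199.2] [40.3 40.4] 86.0 0.0177
[154. 169.] 121 [ 565.1 -360.5] [41.7 40.2] 3.9 0.0182
[193. 168.] 128 [ 504.1 -272.9] [42.7 41.5] 22.5 0.0181
[110. 200.] 741 [ 723.7 -363.5] [173.   45.9] 87.5 0.0203
[279. 193.] 146 [462.3 -15.5] [43.5 39.3] 56.1 0.0176
[281. 293.] 657 [730.1 187. ] [ 90.  101.2] 14.4 0.0171
[296. 107.] 124 [825.9 434. ] [ 12.8 148.4] 86.1 0.0202
[311. 166.] 316 [726.4 186.5] [ 91.7 102.3] 12.3 0.0185
[262. 243.] 209 [456.9 -16.2] [42.6 40.5] 52.3 0.0203
[445. 299.] 1262 [ 720.1 -362.5] [171.7  47.2] 87.3 0.0225
[227. 274.] 43 [346.4 -53.4] [20.6 23.2] 81.2 0.0157
[302. 299.] 255 [ 453.5 -200.5] [41.1 39.8] 81.8 0.0209
[338. 314.] 330 [ 498.1 -274.1] [43.2 41.5] 26.0 0.0204
[387. 331.] 349 [ 560.3 -360.5] [41.4 41.6] 4.8 0.0205
```

Emit:
apply_moves(travel=[[-594,-552,61],[-594,-552,61],[-594,-552,61],[-594,-552,61],[-594,-552,61],[-594,-552,61],[-594,-552,61],[-594,-552,61],[-594,-552,61],[-594,-552,61],[-594,-552,61],[-594,-552,61]], twist=[[0,0,-23.5],[0,0,-23.5],[0,0,-23.5],[0,0,-23.5],[0,0,-23.5],[0,0,-23.5],[0,0,-23.5],[0,0,-23.5],[0,0,-23.5],[0,0,-23.5],[0,0,-23.5],[0,0,-23.5]], fingers=[0.4,0.4,0.4,0.4,0.4,0.4,0.4,0.4,0.4,0.4,0.4,0.4])

```text
clock: 1.15
eef_pos: [0.414, 0.1256, 0.1944]
tool_rot: [0.0, -0.059, 0.998, 0.0]
wrist_force: [0.3, 1.2, 0.4]
opening: 0.696
gripper_force: 0.0
```

```bash
python3 -c "
from h import *
pose(); goal(575,-150,170,6.7)"
```

```text
t1.15 [414.  125.6 194.4] yaw 6.71 z [ 5.e-04  2.e-04 -1.e+00] F [0.3 1.2 0.4] op 59.2 g 0.0
travel [-127.7, -292.5, 24.4] twist [0.01, 0.03, 0.01]
```

Emit:
apply_moves(travel=[[-125,-286,24],[-125,-286,24],[-125,-286,24],[-125,-286,24],[-125,-286,24],[-125,-286,24],[-125,-286,24],[-125,-286,24],[-125,-286,24],[-125,-286,24]], twist=[[0,0,0],[0,0,0],[0,0,0],[0,0,0],[0,0,0],[0,0,0],[0,0,0],[0,0,0],[0,0,0],[0,0,0]], fingers=[0.4,0.4,0.4,0.4,0.4,0.4,0.4,0.4,0.4,0.4])

```text
clock: 1.98
eef_pos: [0.5709, -0.1425, 0.1697]
tool_rot: [-0.001, -0.058, 0.998, 0.001]
wrist_force: [-0.3, -0.3, 0.4]
opening: 0.703
gripper_force: 0.0
```

```bash
python3 - <<'E'
from h import *
pose()
im,W=shot("wrist","w1"); im=im.astype(int); mx=im.max(2);mn=im.min(2)
for a,b,t in((.014,.026,"pad"),(.007,.0145,"edge")):
    for c in comps(im,W,a,b,(mx>90)&(mx-mn<45),150): print(t,*c)
pose()
E
```

```text
t1.98 [ 570.9 -142.5  169.7] yaw 6.62 z [-0.0013  0.001  -1.    ] F [-0.3 -0.3  0.4] op 59.8 g 0.0
pad [230.  53.] 161 [ 454.6 -201.5] [11.4 11.2] 52.2 0.0193
pad [315. 101.] 588 [ 483.9 -123.3] [30.6 28. ] 80.8 0.0151
pad [273. 169.] 1735 [ 549.6 -154.6] [39.8 39.9] 22.0 0.0189
pad [367. 167.] 1757 [537.9 -67.2] [40.5 40.3] 7.8 0.0189
pad [160. 196.] 1729 [ 587.7 -258.3] [40.6 41. ] 18.9 0.019
pad [282. 329.] 191 [ 721.3 -125.6] [17.6 16.9] 18.5 0.0189
pad [553. 356.] 181 [725.2 192.6] [15.2 26.3] 64.1 0.0158
edge [162. 259.] 863 [ 657.5 -258.7] [30.  34.7] 5.5 0.0108
edge [233. 258.] 1836 [ 650.3 -193.7] [30.6 95.6] 6.3 0.0109
edge [310. 259.] 2059 [639.5 -97.7] [30.4 93.3] 6.0 0.0109
edge [383. 257.] 625 [631.7 -33.7] [29.  33.8] 6.1 0.0109
edge [282. 323.] 976 [ 721.6 -125.3] [41.8 44.1] 17.9 0.0109
t2.03 [ 570.6 -141.4  169.9] yaw 6.7 z [-0.0013  0.0011 -1.    ] F [0.  0.9 0.1] op 59.3 g 0.0
```

View pics/w1.png

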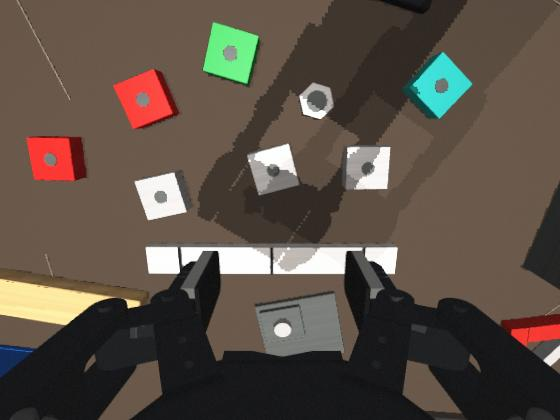

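The wrist view shows the grey pads at (161,196), (273,169) and (368,168). The black lines are at columns 180, 271 and 364, and the nut is at (317,100). Red, green and turquoise look-alikes stay clear. Next I fit the bar accurately.

```bash
cat > fit.py <<'E'
from h import *
def fit(tag,verbose=1):
    z=np.load(tag+".npz");im=z["im"].astype(int);W=z["W"]*1000
    mx=im.max(2)
    yaw0=np.radians(6.54); X=np.array([np.cos(yaw0),np.sin(yaw0)]);Y=np.array([-X[1],X[0]])
    c=W[...,:2]-np.array([645,-145]); a=c@X; b=c@Y
    m=(abs(a)<22)&(abs(b)<135)&(W[...,2]>7)&(W[...,2]<15)
    br=m&(mx>90)
    pts=[]
    for k in np.arange(-120,121,4):
        s=br&(abs(b-k)<2)&(abs(abs(b)-0)>=0)
        if s.sum()>20: q=np.sort(a[s]); pts.append((k,q[:2].mean(),q[-2:].mean()))
    pts=np.array(pts)
    l=np.polyfit(pts[:,0],pts[:,1],1); r=np.polyfit(pts[:,0],pts[:,2],1)
    if verbose: print("near",l,np.std(pts[:,1]-np.polyval(l,pts[:,0])).round(2),"far",r)
    # dark lines
    h=[(k,mx[m&(abs(a)<10)&(abs(b-k)<1)].mean()) for k in np.arange(-130,130,1.) if (m&(abs(a)<10)&(abs(b-k)<1)).sum()>5]
    h=np.array(h); med=np.median(h[:,1]); w=np.clip(.85*med-h[:,1],0,None)
    L=[]
    for c0 in(-95,0,95):
        s=abs(h[:,0]-c0)<15
        if w[s].sum()>0: L.append((h[s,0]*w[s]).sum()/w[s].sum())
    if verbose: print("lines",np.round(L,2),"ends",b[br].min().round(1),b[br].max().round(1))
fit("w1")
E
python3 fit.py
```

```text
near [ 7.39297054e-04 -1.48476164e+01] 0.18 far [-6.99178041e-04  1.12084232e+01]
lines [-95.64   0.49  96.  ] ends -131.7 129.1
```

```bash
python3 -c "
from h import *
pose(); goal(538,-67,60,7);goal(538,-67,3,7)"
```

```text
t2.03 [ 570.6 -141.4  169.9] yaw 6.7 z [-0.0013  0.0011 -1.    ] F [0.  0.9 0.1] op 59.3 g 0.0
travel [23.6, 77.6, 110.0] twist [0.07, -0.07, -0.3]
travel [23.5, 77.5, 167.0] twist [0.07, -0.07, -0.3]
```

Emit:
apply_moves(travel=[[23.6,77.6,60],[23.6,77.6,100],[23.6,77.6,120],[23.6,77.6,130],[23.6,77.6,130],[23.6,77.6,130]], twist=[[0,0,-0.3],[0,0,-0.3],[0,0,-0.3],[0,0,-0.3],[0,0,-0.3],[0,0,-0.3]], fingers=[0.4,0.4,0.4,0.4,0.4,0.4], squeeze=30)

```text
clock: 2.53
eef_pos: [0.5368, -0.0657, 0.0397]
tool_rot: [-0.002, -0.062, 0.998, 0.001]
wrist_force: [0.7, -1.0, 1.2]
opening: 0.702
gripper_force: 0.0
```

```bash
python3 -c "
from h import *
pose(); goal(538,-67,3,7)"
```

```text
t2.53 [536.8 -65.7  39.7] yaw 7.16 z [-0.0037  0.0013 -1.    ] F [ 0.7 -1.   1.2] op 59.7 g 0.0
travel [-1.2, -1.5, 36.7] twist [0.1, -0.2, 0.16]
```

Emit:
apply_moves(travel=[[-1.2,-1.3,18],[-1.2,-1.3,30],[-1.2,-1.3,36.5],[-1.2,-1.3,36.5],[-1.2,-1.3,36.5],[-1.2,-1.3,36.5],[-1.2,-1.3,36.5],[-1.2,-1.3,36.5]], twist=[[0,-0.2,0.2],[0,-0.2,0.2],[0,-0.2,0.2],[0,-0.2,0.2],[0,-0.2,0.2],[0,-0.2,0.2],[0,-0.2,0.2],[0,-0.2,0.2]], fingers=[0.4,0.4,0.4,0.4,-0.3,-0.3,-0.3,-0.3], squeeze=30)

```text
clock: 3.2
eef_pos: [0.5411, -0.0691, 0.0053]
tool_rot: [0.003, -0.059, 0.998, -0.0]
wrist_force: [-0.2, 1.4, 4.4]
opening: 0.46
gripper_force: 32.3
```

```bash
python3 -c "
from h import *
pose(); goal(599.2,-54.3,3,6.5)"
```

```text
t3.20 [541.1 -69.1   5.3] yaw 6.82 z [ 5.5e-03 -3.0e-04 -1.0e+00] F [-0.2  1.4  4.4] op 39.1 g 32.25559651851654
travel [-59.5, 7.8, 2.6] twist [-0.06, 0.31, 0.32]
```

Emit:
apply_moves(travel=[[-15,2,2],[-30,5,2],[-42,7,2],[-50,7.8,2],[-54,7.8,2],[-54,7.8,2],[-54,7.8,2]], twist=[[0,0.3,0.3],[0,0.3,0.3],[0,0.3,0.3],[0,0.3,0.3],[0,0.3,0.3],[0,0.3,0.3],[0,0.3,0.3]], fingers=[-0.3,-0.3,-0.3,-0.3,-0.3,-0.3,-0.3])

```text
clock: 3.78
eef_pos: [0.5938, -0.0552, 0.0044]
tool_rot: [-0.0, -0.057, 0.998, -0.001]
wrist_force: [-4.3, 0.4, 12.1]
opening: 0.456
gripper_force: 34.2
```

```bash
python3 -c "
from h import *
pose(); goal(599.2,-54.3,3,6.5); camera('side'); pose();camera('side'); pose()"
```

```text
t3.78 [593.8 -55.2   4.4] yaw 6.56 z [-5.0e-04 -1.4e-03 -1.0e+00] F [-4.3  0.4 12.1] op 38.7 g 34.185426235198975
travel [-5.5, 0.3, 1.4] twist [-0.08, -0.04, 0.06]
t3.83 [593.8 -55.2   4.5] yaw 6.55 z [-2.0e-04 -1.4e-03 -1.0e+00] F [-5.1  0.7 11.6] op 38.9 g 34.151907563209534
t3.88 [593.8 -55.2   4.5] yaw 6.55 z [-1.0e-04 -1.4e-03 -1.0e+00] F [-4.4 -0.3 11.1] op 39.3 g 34.13463056087494
```

Emit:
apply_moves(travel=[[-2,0.3,-0.5],[-4,0.3,-0.5],[-6,0.3,-0.5],[-7,0.3,-0.5],[-7,0.3,-0.5]], twist=[[0,0,0],[0,0,0],[0,0,0],[0,0,0],[0,0,0]], fingers=[-0.3,-0.3,-0.3,-0.3,-0.3])

```text
clock: 4.3
eef_pos: [0.5995, -0.0541, 0.0045]
tool_rot: [-0.002, -0.057, 0.998, -0.001]
wrist_force: [-6.8, -0.5, 12.2]
opening: 0.461
gripper_force: 34.2
```

```bash
python3 -c "
from h import *
pose(); im,W=shot('wrist','w2'); im=im.astype(int)
mx=im.max(2)
for c in comps(im,W,.014,.026,(mx>70)&(mx-im.min(2)<45),150): print(*c)"
```

```text
t4.30 [599.5 -54.1   4.5] yaw 6.56 z [-0.0032 -0.0013 -1.    ] F [-6.8 -0.5 12.2] op 39.2 g 34.167460799217224
[136.   5.] 419 [ 497.1 -122.4] [ 5.1 20.3] 5.7 0.015
[ 56. 138.] 9952 [ 549.4 -153.9] [40.3 41.5] 21.8 0.0188
[282. 266.] 6910 [595.3 -55.5] [40.2 40. ] 6.6 0.019
```

Emit:
apply_moves(travel=[[-2,0,-0.5],[-4,0,-0.5],[-5,0,-0.5],[-6,0,-0.5],[-6,0,-0.5]], twist=[[0,0,0],[0,0,0],[0,0,0],[0,0,0],[0,0,0]], fingers=[-0.3,-0.3,-0.3,-0.3,-0.3])

```text
clock: 4.77
eef_pos: [0.6035, -0.0535, 0.0045]
tool_rot: [-0.004, -0.057, 0.998, -0.0]
wrist_force: [-13.2, -1.3, 17.1]
opening: 0.457
gripper_force: 34.6
```

```bash
cat > close.py <<'E'
from h import *
import sys
pose(); im,W=shot('wrist',sys.argv[1]); im=im.astype(int);mx=im.max(2)
for c in comps(im,W,.014,.026,(mx>70)&(mx-im.min(2)<45),150): print(*c)
for c in comps(im,W,.007,.0145,(mx>70)&(mx-im.min(2)<45),150): print("edge",*c)
E
python3 close.py w3
```

```text
t4.77 [603.5 -53.5   4.5] yaw 6.56 z [-0.008  -0.0011 -1.    ] F [-13.2  -1.3  17.1] op 38.8 g 34.58046734333038
[ 55. 128.] 10061 [ 549.5 -154.1] [40.2 41.9] 21.6 0.0188
[282. 266.] 6930 [599.4 -54.8] [40.4 39.8] 7.0 0.019
edge [95. 90.] 361 [ 532.4 -139.5] [18.3  1.9] 23.7 0.0107
edge [110. 127.] 202 [ 546.6 -133.9] [9.7 1.5] 24.7 0.0108
edge [120. 151.] 173 [ 556.2 -129.9] [9.3 1.4] 22.4 0.0105
edge [282. 222.] 459 [579.9 -57.2] [ 1.1 39.1] 6.6 0.0108
edge [ 48. 318.] 4918 [ 646.8 -162. ] [31.7 72.4] 6.7 0.0108
edge [282. 330.] 4040 [635.4 -50.7] [29.3 54.8] 7.3 0.011
```

View pics/w3.png

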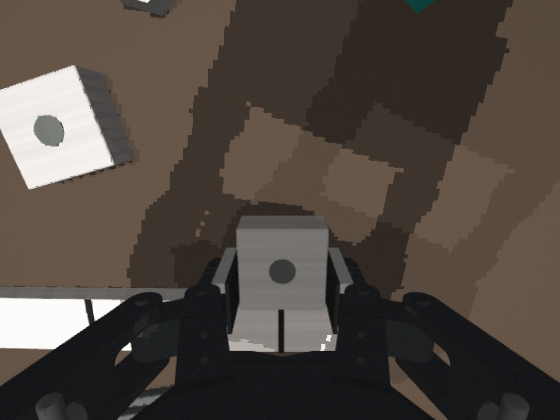

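The close view shows pad A between the fingers with its hole at (282,271), in line with the black line at column 281. It is up against the bar. Now a numeric check.

```bash
cat > chk.py <<'E'
from h import *
import sys
def chk(tag,boxl,boxe):
    z=np.load(tag+".npz");im=z["im"].astype(int);W=z["W"]*1000;mx=im.max(2)
    r0,r1,c0,c1=boxl; P=W[r0:r1,c0:c1];m=mx[r0:r1,c0:c1]; s=(m<.55*np.median(m))&(abs(P[...,2]-11)<3)
    q=P[s]; l=np.polyfit(q[:,0],q[:,1],1); print("line centre",q.mean(0).round(1),"yaw",np.degrees(np.arctan(l[0])).round(2),s.sum())
    r0,r1,c0,c1=boxe; P=W[r0:r1,c0:c1].reshape(-1,3);P=P[(abs(P[:,2]-11)<2)]
    e=[]
    for y in np.arange(np.nanmin(P[:,1])+2,np.nanmax(P[:,1])-2,2):
        t=P[abs(P[:,1]-y)<1]
        if len(t)>10: e.append((y,t[:,0].min()))
    e=np.array(e);l=np.polyfit(e[:,0],e[:,1],1);print("near edge: x at y=-146.4",np.polyval(l,-146.4).round(2),"yaw",-np.degrees(np.arctan(l[0])).round(2), "std",np.std(e[:,1]-np.polyval(l,e[:,0])).round(2))
chk(sys.argv[1],*eval(sys.argv[2]))
E
python3 chk.py w3 "((314,348,270,294),(295,345,2,75))"
```

```text
line centre [636.2 -51.1  11.4] yaw 6.53 168
near edge: x at y=-146.4 627.8 yaw 10.82 std 2.09
```

Emit:
apply_moves(travel=[[0,0,-0.5],[1,0,-0.5],[2,0,-0.5],[2,0,-0.5],[2,0,-30],[2,0,-60],[2,0,-80],[2,0,-80]], twist=[[0,0,0],[0,0,0],[0,0,0],[0,0,0],[0,0,0],[0,0,0],[0,0,0],[0,0,0]], fingers=[0.3,0.3,0.3,0.3,0.3,0.3,0.4,0.4])

```text
clock: 5.48
eef_pos: [0.6075, -0.0539, 0.0887]
tool_rot: [0.004, -0.057, 0.998, -0.002]
wrist_force: [0.4, -0.2, 1.5]
opening: 0.698
gripper_force: 0.0
```

```bash
python3 close.py w4; python3 -c "
from h import *
goal(549.5,-154,60,21.7)"
```

```text
t5.48 [607.5 -53.9  88.7] yaw 6.53 z [ 0.0077 -0.0029 -1.    ] F [ 0.4 -0.2  1.5] op 59.3 g 0.0
[195.  17.] 1473 [ 488.  -122.1] [22.3 30.7] 6.0 0.0152
[142. 117.] 3947 [ 549.5 -154.1] [40.2 41. ] 21.9 0.0189
[ 11. 159.] 1263 [ 583.9 -247.9] [41.2 22.8] 13.8 0.0185
[283. 207.] 3015 [599.8 -55.2] [40.7 40. ] 6.5 0.0189
edge [138. 248.] 9847 [ 647.  -162.9] [ 31.2 221.8] 6.4 0.0109
edge [308. 251.] 1561 [632.5 -33.4] [30.4 33.2] 7.1 0.0109
travel [67.7, -93.3, 26.1] twist [-0.16, 0.21, -15.17]
```

Emit:
apply_moves(travel=[[35,-45,0],[67.7,-93.3,10],[67.7,-93.3,30],[67.7,-93.3,45],[67.7,-93.3,45],[67.7,-93.3,45]], twist=[[0,0,-7],[0,0.2,-14],[0,0.2,-15.2],[0,0.2,-15.2],[0,0.2,-15.2],[0,0.2,-15.2]], fingers=[0.4,0.4,0.4,0.4,0.4,0.4])

```text
clock: 6.03
eef_pos: [0.5454, -0.1526, 0.0364]
tool_rot: [-0.004, -0.188, 0.982, 0.002]
wrist_force: [1.2, 0.5, 0.5]
opening: 0.702
gripper_force: 0.0
```

```bash
python3 -c "
from h import *
pose(); goal(549.5,-154,4,21.7)"
```

```text
t6.03 [ 545.4 -152.6   36.4] yaw 21.67 z [-0.0089  0.0014 -1.    ] F [1.2 0.5 0.5] op 59.7 g 0.0
travel [-3.5, -3.0, 32.3] twist [0.26, -0.44, -0.03]
```

Emit:
apply_moves(travel=[[-1.5,-1.5,18],[-1.5,-1.5,28],[-1.5,-1.5,32],[-1.5,-1.5,32],[-1.5,-1.5,32],[-1.5,-1.5,32],[-1.5,-1.5,32],[-1.5,-1.5,32]], twist=[[0,0,0],[0,0,0],[0,0,0],[0,0,0],[0,0,0],[0,0,0],[0,0,0],[0,0,0]], fingers=[0.4,0.4,0.4,-0.3,-0.3,-0.3,-0.3,-0.3])

```text
clock: 6.7
eef_pos: [0.5489, -0.1542, 0.0065]
tool_rot: [-0.003, -0.189, 0.982, -0.0]
wrist_force: [0.7, 0.3, -2.8]
opening: 0.459
gripper_force: 30.8
```

```bash
python3 -c "
from h import *
pose(); camera('side'); pose(); goal(610.4,-149.3,4,6.5)"
```

```text
t6.70 [ 548.9 -154.2    6.5] yaw 21.73 z [-0.0049 -0.0012 -1.    ] F [ 0.7  0.3 -2.8] op 39.1 g 30.840445160865784
t6.75 [ 548.9 -154.2    6.5] yaw 21.72 z [-0.0049 -0.0011 -1.    ] F [ 0.1  0.3 -0.1] op 38.9 g 30.99076509475708
travel [-59.0, -18.2, 2.2] twist [0.01, -0.29, 15.22]
```

Emit:
apply_moves(travel=[[-12,-4,0.5],[-25,-8,0.5],[-37,-12,0.5],[-47,-15,0.5],[-53.2,-16.6,0.5],[-53.2,-16.6,0.5],[-53.2,-16.6,0.5]], twist=[[0,0,5],[0,0,10],[0,0,15.2],[0,0,15.2],[0,0,15.2],[0,0,15.2],[0,0,15.2]], fingers=[-0.3,-0.3,-0.3,-0.3,-0.3,-0.3,-0.3])

```text
clock: 7.33
eef_pos: [0.6059, -0.1504, 0.0065]
tool_rot: [-0.001, -0.057, 0.998, -0.001]
wrist_force: [2.2, 0.4, 3.6]
opening: 0.459
gripper_force: 31.4
```

```bash
python3 close.py w5;python3 chk.py w5 "((314,348,260,305),(295,345,2,75))"
```

```text
t7.33 [ 605.9 -150.4    6.5] yaw 6.53 z [-0.0015 -0.002  -1.    ] F [2.2 0.4 3.6] op 39.0 g 31.378891468048096
[393.  11.] 1250 [ 494.4 -120.9] [10.1 27.2] 7.2 0.0151
[ 48. 209.] 7903 [ 587.2 -258.1] [40.3 42.4] 19.5 0.0188
[282. 273.] 6570 [ 606.2 -151.1] [40.7 41.3] 7.3 0.0189
[490. 278.] 6602 [598.9 -55.3] [40.8 40.8] 7.2 0.0187
edge [371.  21.] 151 [ 496.9 -128.7] [10.4  1.9] 73.2 0.011
edge [ 94. 196.] 790 [ 580.6 -239.7] [39.9  2.7] 19.8 0.0109
edge [282. 231.] 462 [ 586.9 -153.5] [ 1.3 38.8] 6.8 0.0109
edge [477. 239.] 605 [579.7 -58. ] [ 7.4 40.8] 16.3 0.0108
edge [ 61. 324.] 2108 [ 647.9 -261.6] [23.5 50.4] 41.1 0.0106
edge [282. 334.] 3644 [ 643. -147.] [27.1 55.7] 7.0 0.0109
edge [513. 331.] 1486 [623.9 -28.6] [42.6 24.5] 61.8 0.0109
line centre [ 640.6 -146.3   11.4] yaw 6.77 161
near edge: x at y=-146.4 626.69 yaw 7.86 std 0.15
```

Emit:
apply_moves(travel=[[-1.5,0.8,1],[-3,0.8,1],[-5,0.8,1],[-7,0.8,1],[-7.5,0.8,1],[-7.5,0.8,1]], twist=[[0,0,0],[0,0,0],[0,0,0],[0,0,0],[0,0,0],[0,0,0]], fingers=[-0.3,-0.3,-0.3,-0.3,-0.3,-0.3])

```text
clock: 7.88
eef_pos: [0.6097, -0.1496, 0.0064]
tool_rot: [-0.005, -0.057, 0.998, -0.001]
wrist_force: [-10.8, -1.3, 18.5]
opening: 0.458
gripper_force: 33.2
```

```bash
python3 close.py w6;python3 chk.py w6 "((314,348,260,305),(295,345,2,75))"
```

```text
t7.88 [ 609.7 -149.6    6.4] yaw 6.56 z [-0.0102 -0.0024 -0.9999] F [-10.8  -1.3  18.5] op 38.9 g 33.19495975971222
[392.   6.] 616 [ 496.3 -122.3] [ 6.4 22. ] 6.7 0.015
[ 46. 200.] 7909 [ 587.3 -258.1] [39.9 41.5] 19.2 0.0188
[282. 273.] 6590 [ 610.2 -150.9] [40.6 40.3] 6.8 0.0188
[490. 272.] 7008 [599.3 -55.2] [41.1 41.2] 6.2 0.0187
edge [ 93. 190.] 404 [ 581.3 -239.8] [21.7  3. ] 17.6 0.011
edge [282. 231.] 473 [ 590.7 -152.9] [ 1.2 39.2] 6.0 0.0108
edge [474. 234.] 628 [580.7 -59.5] [13.4 41.9] 26.2 0.0108
edge [ 62. 320.] 2691 [ 656.4 -251.8] [30.  48.1] 6.7 0.0107
edge [511. 328.] 1844 [634.1 -31. ] [31.1 34.6] 17.3 0.0109
edge [282. 333.] 3666 [ 645.  -146.5] [30.6 55.5] 6.0 0.011
line centre [ 644.3 -146.    11.4] yaw 6.48 160
near edge: x at y=-146.4 628.2 yaw 7.14 std 0.14
```

Emit:
apply_moves(travel=[[2.5,0.6,-0.5],[3,1.2,-0.5],[3,1.3,-0.5],[2,1.3,-0.5],[0,1.3,-0.5],[0,1.3,-0.5]], twist=[[0,0,0],[0,0,0],[0,0,0],[0,0,0],[0,0,0],[0,0,0]], fingers=[-0.3,-0.3,-0.3,-0.3,-0.3,-0.3])

```text
clock: 8.43
eef_pos: [0.6096, -0.1489, 0.0064]
tool_rot: [-0.005, -0.057, 0.998, -0.001]
wrist_force: [-11.1, -5.3, 16.2]
opening: 0.461
gripper_force: 32.8
```

```bash
python3 close.py w7|grep -v edge;python3 chk.py w7 "((314,348,260,305),(295,345,2,75))"
```

```text
t8.43 [ 609.6 -148.9    6.4] yaw 6.57 z [-0.01   -0.0034 -0.9999] F [-11.1  -5.3  16.2] op 39.2 g 32.823582887649536
[390.   6.] 593 [ 496.5 -122.2] [ 6.7 21.8] 7.0 0.015
[ 45. 201.] 7810 [ 587.4 -258.2] [40.1 41.9] 19.0 0.0188
[489. 272.] 6998 [599.3 -55. ] [41.2 41.2] 6.9 0.0188
[282. 273.] 6592 [ 610.1 -150.1] [40.5 40.3] 6.8 0.0188
line centre [ 644.3 -145.8   11.4] yaw 6.49 160
near edge: x at y=-146.4 627.45 yaw 7.55 std 0.2
```

Emit:
apply_moves(travel=[[0,-0.5,-0.5],[1,-0.5,-0.5],[2,-0.5,-0.5],[2,-0.5,-0.5],[2,0,-30],[2,0,-60],[2,0,-80],[2,0,-80]], twist=[[0,0,0],[0,0,0],[0,0,0],[0,0,0],[0,0,0],[0,0,0],[0,0,0],[0,0,0]], fingers=[0.3,0.3,0.3,0.3,0.3,0.3,0.4,0.4])

```text
clock: 9.15
eef_pos: [0.6133, -0.1484, 0.0904]
tool_rot: [0.002, -0.057, 0.998, -0.002]
wrist_force: [0.3, -0.2, 0.4]
opening: 0.704
gripper_force: 0.0
```

```bash
python3 close.py w8; python3 -c "
from h import *
goal(587.5,-258,60,19.5)"
```

```text
t9.15 [ 613.3 -148.4   90.4] yaw 6.55 z [ 0.0033 -0.0048 -1.    ] F [ 0.3 -0.2  0.4] op 59.8 g 0.0
[350.  24.] 1708 [ 484.9 -122.6] [29.6 28.1] 17.9 0.0151
[531.   4.] 169 [461.1 -15.6] [ 6.1 12.6] 6.9 0.0192
[98. 21.] 308 [ 500.3 -275.3] [12.1 11.2] 69.7 0.0193
[129. 164.] 3527 [ 587.3 -258.3] [40.4 41. ] 19.4 0.0188
[282. 213.] 2915 [ 610.4 -150.2] [40.5 40. ] 6.4 0.0189
[416. 213.] 3108 [599.3 -55.2] [40.6 40.7] 7.4 0.0189
[296. 345.] 355 [ 719.6 -126.6] [15.2 17.8] 28.8 0.0185
edge [159. 156.] 239 [ 581.  -239.8] [40.2  1.7] 19.3 0.0109
edge [406. 188.] 171 [580.7 -59.5] [12.1 41.2] 24.7 0.011
edge [342. 254.] 3648 [636.7 -99. ] [36.5 92.8] 7.5 0.0109
edge [196. 253.] 5360 [ 652.5 -211.3] [ 30.7 128.5] 6.2 0.0109
edge [431. 256.] 1470 [631.9 -33.6] [30.9 34.6] 6.5 0.0108
edge [296. 335.] 1376 [ 718.1 -126.4] [34.2 44.5] 17.2 0.011
travel [36.8, -106.6, 28.2] twist [-0.18, -0.04, -12.96]
```

Emit:
apply_moves(travel=[[18,-40,0],[36,-80,0],[37,-106,15],[37,-106,40],[36.5,-106.5,50],[36.5,-106.5,50],[36.5,-106.5,50]], twist=[[0,0,-6],[0,0,-12],[-0.2,0,-13],[-0.2,0,-13],[-0.2,0,-13],[-0.2,0,-13],[-0.2,0,-13]], fingers=[0.4,0.4,0.4,0.4,0.4,0.4,0.4])

```text
clock: 9.78
eef_pos: [0.5845, -0.2554, 0.0335]
tool_rot: [-0.004, -0.17, 0.985, 0.003]
wrist_force: [0.3, 0.1, 1.0]
opening: 0.7
gripper_force: 0.0
```

```bash
python3 -c "
from h import *
pose(); goal(588.5,-257.5,6,19.4)"
```

```text
t9.78 [ 584.5 -255.4   33.5] yaw 19.58 z [-0.0091  0.0048 -0.9999] F [0.3 0.1 1. ] op 59.5 g 0.0
travel [-3.2, -3.5, 27.4] twist [0.43, -0.4, 0.18]
```

Emit:
apply_moves(travel=[[-1.5,-2,14],[-1.5,-2,23],[-1.5,-2,27],[-1.5,-2,27],[-1.5,-2,27],[-1.5,-2,27],[-1.5,-2,27],[-1.5,-2,27]], twist=[[0.2,-0.2,0],[0.2,-0.2,0],[0.2,-0.2,0],[0.2,-0.2,0],[0.2,-0.2,0],[0.2,-0.2,0],[0.2,-0.2,0],[0.2,-0.2,0]], fingers=[0.4,0.4,0.4,-0.3,-0.3,-0.3,-0.3,-0.3])

```text
clock: 10.45
eef_pos: [0.5875, -0.2585, 0.0084]
tool_rot: [-0.001, -0.17, 0.986, 0.0]
wrist_force: [-0.3, -0.1, -1.5]
opening: 0.461
gripper_force: 31.0
```

```bash
python3 -c "
from h import *
pose(); goal(615,-243.5,6,6.5)"
```

```text
t10.45 [ 587.5 -258.5    8.4] yaw 19.52 z [-1.3e-03  2.0e-04 -1.0e+00] F [-0.3 -0.1 -1.5] op 39.2 g 30.983154773712158
travel [-30.9, 5.0, 2.4] twist [0.03, -0.07, 13.02]
```

Emit:
apply_moves(travel=[[-8,1.3,0.5],[-16,2.6,0.5],[-24,4,0.5],[-28,4.5,0.5],[-30,5,0.5],[-30,5,0.5],[-30,5,0.5]], twist=[[0,0,5],[0,0,9],[0,0,13],[0,0,13],[0,0,13],[0,0,13],[0,0,13]], fingers=[-0.3,-0.3,-0.3,-0.3,-0.3,-0.3,-0.3])

```text
clock: 11.03
eef_pos: [0.6148, -0.2441, 0.0084]
tool_rot: [0.0, -0.057, 0.998, -0.0]
wrist_force: [1.1, -0.8, 2.9]
opening: 0.46
gripper_force: 31.5
```

```bash
python3 close.py w9|grep -v edge;python3 chk.py w9 "((314,348,260,305),(295,345,485,558))"
```

```text
t11.03 [ 614.8 -244.1    8.4] yaw 6.58 z [ 3.e-04 -4.e-04 -1.e+00] F [ 1.1 -0.8  2.9] op 39.1 g 31.461612582206726
[ 13. 130.] 629 [ 562.8 -362.2] [11.4 13.1] 1.7 0.0194
[282. 270.] 6933 [ 614.7 -245.1] [40.7 40.5] 6.3 0.0189
[484. 279.] 6424 [ 609.8 -150.1] [40.7 41.4] 6.4 0.0187
line centre [ 650.5 -240.9   11.4] yaw 6.56 168
near edge: x at y=-146.4 633.97 yaw 9.82 std 3.56
```

Emit:
apply_moves(travel=[[-2,0,1],[-4,0,1],[-6,0,1],[-8,0,1],[-9.5,0,1],[-9.5,0,1]], twist=[[0,0,0],[0,0,0],[0,0,0],[0,0,0],[0,0,0],[0,0,0]], fingers=[-0.3,-0.3,-0.3,-0.3,-0.3,-0.3])

```text
clock: 11.58
eef_pos: [0.6211, -0.2439, 0.0083]
tool_rot: [-0.004, -0.057, 0.998, -0.0]
wrist_force: [-14.7, -1.1, 15.8]
opening: 0.46
gripper_force: 33.0
```

```bash
python3 close.py w10|grep -v edge;python3 chk.py w10 "((314,348,260,305),(295,345,485,558))"
```

```text
t11.58 [ 621.1 -243.9    8.3] yaw 6.59 z [-7.7e-03 -5.0e-04 -1.0e+00] F [-14.7  -1.1  15.8] op 39.1 g 32.98017740249634
[ 12. 114.] 630 [ 562.9 -361.8] [11.1 12.1] 4.6 0.0194
[282. 270.] 6989 [ 621.3 -244.9] [41.2 40.6] 6.5 0.0189
[486. 269.] 7048 [ 610.1 -150.1] [41.  41.7] 6.4 0.0187
line centre [ 656.6 -240.2   11.5] yaw 6.61 169
near edge: x at y=-146.4 632.46 yaw 5.42 std 4.33
```

Emit:
apply_moves(travel=[[2.5,0.6,-0.5],[3,1.2,-0.5],[3,1.2,-0.5],[2,1.2,-0.5],[0,1.2,-0.5],[0,1.2,-0.5]], twist=[[0,0,0],[0,0,0],[0,0,0],[0,0,0],[0,0,0],[0,0,0]], fingers=[-0.3,-0.3,-0.3,-0.3,-0.3,-0.3])

```text
clock: 12.13
eef_pos: [0.6211, -0.2433, 0.0084]
tool_rot: [-0.004, -0.057, 0.998, -0.001]
wrist_force: [-12.6, -4.5, 14.9]
opening: 0.459
gripper_force: 32.7
```

```bash
python3 close.py w11|grep -v edge;python3 chk.py w11 "((314,348,260,305),(295,345,485,558))"
```

```text
t12.13 [ 621.1 -243.3    8.4] yaw 6.59 z [-0.0073 -0.0016 -1.    ] F [-12.6  -4.5  14.9] op 39.0 g 32.70825147628784
[ 12. 114.] 609 [ 562.8 -361.9] [11.1 12.4] 6.4 0.0193
[282. 270.] 6984 [ 621.  -244.4] [40.7 40.7] 6.1 0.0189
[485. 269.] 7026 [ 609.9 -149.9] [40.9 41.9] 6.8 0.0187
line centre [ 656.6 -240.1   11.4] yaw 6.59 170
near edge: x at y=-146.4 631.29 yaw 3.29 std 4.68
```

Emit:
apply_moves(travel=[[0,-0.5,-0.5],[1,-0.5,-0.5],[2,-0.5,-0.5],[2,-0.5,-0.5],[2,0,-30],[10,20,-60],[25,55,-90],[40,90,-110],[40,90,-110],[40,90,-110],[40,90,-110]], twist=[[0,0,0],[0,0,0],[0,0,0],[0,0,0],[0,0,0],[0,0,0],[0,0,0],[0,0,0],[0,0,0],[0,0,0],[0,0,0]], fingers=[0.3,0.3,0.3,0.3,0.3,0.3,0.4,0.4,0.4,0.4,0.4])

```text
clock: 13.1
eef_pos: [0.5737, -0.1566, 0.1169]
tool_rot: [-0.001, -0.057, 0.998, -0.0]
wrist_force: [0.1, 0.5, 0.1]
opening: 0.697
gripper_force: 0.0
```

```bash
python3 close.py w12|grep -v edgex; sed -i 's/fit("w1")/import sys;fit(sys.argv[1])/' fit.py; python3 fit.py w12; python3 -c "
import cv2
a=cv2.imread('pics/w12.png')[120:330,60:500]
cv2.imwrite('pics/w12c.png',cv2.resize(a,None,fx=1.8,fy=1.8,interpolation=cv2.INTER_CUBIC))"
```

```text
t13.10 [ 573.7 -156.6  116.9] yaw 6.57 z [-1.2e-03 -2.0e-04 -1.0e+00] F [0.1 0.5 0.1] op 59.2 g 0.0
[238.  36.] 250 [ 454.3 -201.3] [11.6 11.3] 31.1 0.0193
[497.  77.] 222 [458.1 -16.3] [11.7 11.4] 58.5 0.0192
[342.  95.] 1025 [ 484.2 -122.7] [31. 28.] 20.5 0.0151
[131.  93.] 208 [ 500.1 -275.3] [11.7 11.1] 73.8 0.0194
[ 21. 166.] 164 [ 563.  -362.3] [10.7 11.7] 29.6 0.0194
[170. 249.] 2099 [ 620.9 -244.2] [39.9 41. ] 6.5 0.0188
[402. 250.] 2200 [599.  -54.9] [40.1 41.2] 6.6 0.0187
[286. 251.] 2166 [ 610.4 -150.1] [40.6 39.8] 6.2 0.0189
edge [181. 232.] 218 [ 605.6 -239.1] [48.6 23. ] 61.2 0.0106
edge [391. 233.] 246 [587.  -64.2] [25.1 50.9] 45.1 0.0106
edge [153. 282.] 740 [ 657.7 -257.7] [31.1 35.3] 4.4 0.0109
edge [251. 285.] 1877 [ 648.1 -176.2] [30.3 59.7] 6.3 0.011
edge [317. 285.] 1634 [ 641.6 -118.9] [29.8 52.6] 7.2 0.0109
edge [416. 283.] 911 [632.5 -37.5] [30.3 41.1] 8.3 0.0108
edge [296. 347.] 579 [ 708.5 -129.6] [15.5 44.4] 16.9 0.011
near [-3.11032169e-03 -1.24739217e+01] 3.12 far [2.75172001e-03 1.13513638e+01]
lines [-0.13 93.98] ends -131.0 128.8
```

View pics/w12c.png

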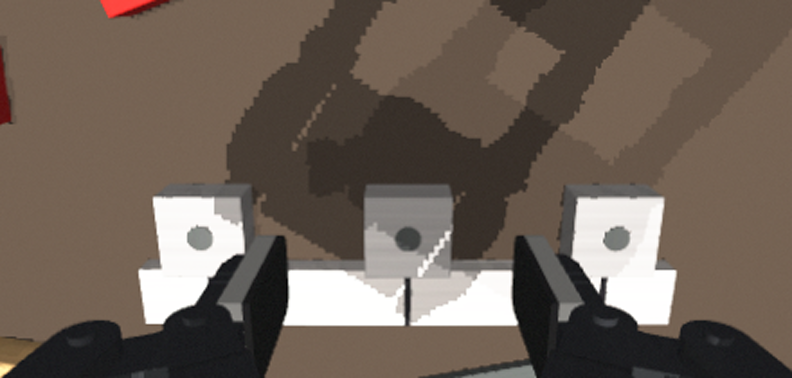

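The pads sit in a straight row: holes at (200,238), (407,239) and (617,238) in the crop, above the lines, and flush within about 0.3 mm. Now the rail.

```bash
python3 -c "
from h import *
goal(525,310,170,-17)"
```

```text
travel [-4.7, 469.6, -53.5] twist [0.0, -0.13, 23.52]
```

Emit:
apply_moves(travel=[[-4.7,30,-53],[-4.7,469.6,-53],[-4.7,469.6,-53],[-4.7,469.6,-53],[-4.7,469.6,-53],[-4.7,469.6,-53],[-4.7,469.6,-53],[-4.7,469.6,-53],[-4.7,469.6,-53],[-4.7,469.6,-53],[-4.7,469.6,-53],[-4.7,469.6,-53]], twist=[[0,-0.1,0],[0,-0.1,7],[0,-0.1,14],[0,-0.1,20],[0,-0.1,23.5],[0,-0.1,23.5],[0,-0.1,23.5],[0,-0.1,23.5],[0,-0.1,23.5],[0,-0.1,23.5],[0,-0.1,23.5],[0,-0.1,23.5]], fingers=[0.4,0.4,0.4,0.4,0.4,0.4,0.4,0.4,0.4,0.4,0.4,0.4])

```text
clock: 14.15
eef_pos: [0.525, 0.3123, 0.1688]
tool_rot: [-0.001, 0.148, 0.989, -0.0]
wrist_force: [0.7, -0.5, -0.2]
opening: 0.705
gripper_force: 0.0
```

```bash
cat > rail.py <<'E'
from h import *
import sys
pose(); im,W=shot('wrist',sys.argv[1]); im=im.astype(int);mx=im.max(2);b=(mx>70)&(mx-im.min(2)<45)
for t,z0,z1 in(("web",.05,.0585),("bar",.003,.0085)):
    m=b&(W[...,2]>z0)&(W[...,2]<z1)&(np.hypot(W[...,0]-.516,W[...,1]-.313)<.16)
    if t=="web": m&=np.hypot(W[...,0]-.516,W[...,1]-.313)<.07
    P=W[m][:,:2].astype(np.float32)*1000; r=cv2.minAreaRect(P); print(t,m.sum(),r)
    c=P-P.mean(0);u,s,v=np.linalg.svd(c,full_matrices=False); print("axis deg",np.degrees(np.arctan(v[0,1]/v[0,0])),"mean",P.mean(0))
mm=(W[...,2]>.05)&(W[...,2]<.066)&(abs(W[...,0]-.49)<.18)&(abs(W[...,1]-.169)<.06)
print("tube",cv2.minAreaRect(W[mm][:,:2].astype(np.float32)*1000),mm.sum())
E
python3 rail.py r1
```

```text
t14.15 [525.  312.3 168.8] yaw -17.0 z [-1.5e-03 -2.0e-04 -1.0e+00] F [ 0.7 -0.5 -0.2] op 60.0 g 0.0
web 1289 ((514.3435668945312, 312.73028564453125), (9.785120010375977, 89.51448059082031), 72.66783142089844)
axis deg -17.557657 mean [511.8392  313.31445]
bar 5876 ((534.9046630859375, 376.90478515625), (164.8192596435547, 240.24644470214844), 72.20346069335938)
axis deg -15.881388 mean [500.74774 319.04974]
tube ((464.48236083984375, 170.0316162109375), (52.37479019165039, 230.23260498046875), 84.8383560180664) 17809
```

View pics/r1.png

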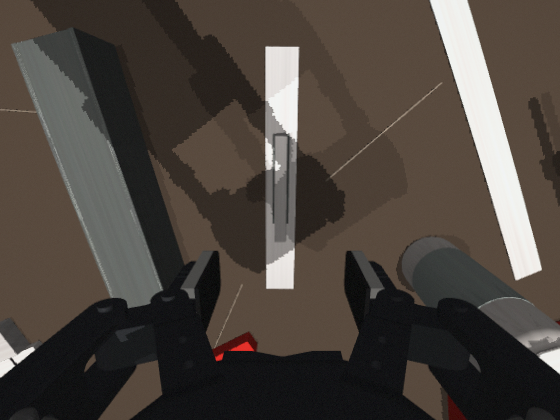

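The rail's bar runs from (282,46) to (281,289) and its web from (281,133) to (281,240). The tube is on the left and the can on the right, both clear.

```bash
python3 -c "
from h import *
goal(514.5,312.8,17,-17.4)"
```

```text
travel [7.1, -8.0, 152.2] twist [0.2, -0.13, 0.62]
```

```bash
python3 -c "
from h import *
pose();goal(514.5,312.8,17,-17.4)"
```

```text
t14.20 [523.8 317.8 169.2] yaw -16.78 z [-0.0012  0.004  -1.    ] F [-4.3  1.7  0.2] op 59.4 g 0.0
travel [7.1, -8.0, 152.2] twist [0.2, -0.13, 0.62]
```

Emit:
apply_moves(travel=[[7,-5,20],[7,-7,50],[7,-8,65],[7,-8,70],[7,-8,70],[7,-8,70]], twist=[[0,0,0.6],[0,0,0.6],[0,0,0.6],[0,0,0.6],[0,0,0.6],[0,0,0.6]], fingers=[0.2,0.2,0.2,0.2,0.2,0.2], squeeze=90)

```text
clock: 14.7
eef_pos: [0.5169, 0.3045, 0.1004]
tool_rot: [0.0, 0.153, 0.988, 0.0]
wrist_force: [-0.0, -0.2, 1.1]
opening: 0.601
gripper_force: 0.0
```

```bash
python3 rail.py r2; python3 -c "
from h import *
pose();goal(514.5,312.8,17,-17.4)"
```

```text
t14.70 [516.9 304.5 100.4] yaw -17.63 z [ 4.e-04  1.e-04 -1.e+00] F [-0.  -0.2  1.1] op 51.1 g 0.0
web 2215 ((514.4706420898438, 312.74932861328125), (9.841385841369629, 90.57227325439453), 72.63549041748047)
axis deg -17.46522 mean [511.17456 313.5784 ]
bar 9047 ((534.8051147460938, 376.83233642578125), (164.7057342529297, 239.98385620117188), 72.44061279296875)
axis deg -15.419165 mean [494.25186 321.29755]
tube ((488.04730224609375, 168.21694946289062), (52.30316162109375, 277.6340026855469), 84.82190704345703) 22081
t14.75 [517.4 304.8 101.4] yaw -17.62 z [ 2.1e-03  7.0e-04 -1.0e+00] F [0.5 0.2 0.4] op 51.1 g 0.0
travel [5.4, 6.7, 84.4] twist [0.07, 0.1, -0.22]
```

Consistent at (514.5, 312.7), yaw −17.4. Now I descend and grip.

Emit:
apply_moves(travel=[[5,6.7,25],[5,6.7,50],[5,6.7,70],[5,6.7,80],[5,6.7,84],[5,6.7,84],[5,6.7,84]], twist=[[0,0,0.2],[0,0,0.2],[0,0,0.2],[0,0,0.2],[0,0,0.2],[0,0,0.2],[0,0,0.2]], fingers=[0.2,0.2,0.2,0.2,0.2,0.2,0.2], squeeze=90)

```text
clock: 15.33
eef_pos: [0.5147, 0.3131, 0.018]
tool_rot: [0.001, 0.155, 0.988, 0.001]
wrist_force: [-0.0, -0.5, -0.5]
opening: 0.604
gripper_force: 0.0
```

```bash
python3 -c "
from h import *
pose();goal(514.5,312.8,17,-17.4)"
```

```text
t15.33 [514.7 313.1  18. ] yaw -17.79 z [ 0.0029  0.001  -1.    ] F [-0.  -0.5 -0.5] op 51.3 g 0.0
travel [0.1, -0.3, 1.0] twist [0.1, 0.14, -0.39]
```

Emit:
apply_moves(travel=[[0,-0.3,0],[0,-0.3,0],[0,-0.3,0],[0,-0.3,0],[0,-0.3,0],[0,-0.3,0],[0,-0.3,0],[0,-0.3,0],[0,-0.3,0]], twist=[[0,0,-0.4],[0,0,-0.4],[0,0,-0.4],[0,0,-0.4],[0,0,-0.4],[0,0,-0.4],[0,0,-0.4],[0,0,-0.4],[0,0,-0.4]], fingers=[0,-0.5,-1,-1,-1,-1,-1,-1,-1], squeeze=90)

```text
clock: 16.08
eef_pos: [0.5139, 0.3128, 0.0173]
tool_rot: [0.001, 0.151, 0.989, 0.0]
wrist_force: [-0.6, 0.3, 5.5]
opening: 0.109
gripper_force: 88.4
```

```bash
python3 -c "
from h import *
pose()"
```

```text
t16.08 [513.9 312.8  17.3] yaw -17.38 z [ 1.7e-03  6.0e-04 -1.0e+00] F [-0.6  0.3  5.5] op 9.2 g 88.41247916221619
```

Emit:
apply_moves(travel=[[0,0,-4],[0,0,-12],[0,0,-25],[0,0,-42],[0,0,-62],[0,0,-82],[0,0,-102],[0,0,-122],[0,0,-140],[0,0,-148],[0,0,-150],[0,0,-150]], twist=[[0,0,0],[0,0,0],[0,0,0],[0,0,0],[0,0,0],[0,0,0],[0,0,0],[0,0,0],[0,0,0],[0,0,0],[0,0,0],[0,0,0]], fingers=[-1,-1,-1,-1,-1,-1,-1,-1,-1,-1,-1,-1])

```text
clock: 17.08
eef_pos: [0.5131, 0.3124, 0.1667]
tool_rot: [0.0, 0.151, 0.989, 0.0]
wrist_force: [0.2, -0.2, -5.4]
opening: 0.104
gripper_force: 87.9
```

```bash
python3 -c "
from h import *
pose();goal(610.2,-150,165,-17.4);goal(610.2,-150,165,-83.4);print(get_state()['joint_positions'],get_state()['torque'])"
```

```text
t17.08 [513.1 312.4 166.7] yaw -17.38 z [ 6.e-04  2.e-04 -1.e+00] F [ 0.2 -0.2 -5.4] op 8.8 g 87.94545292854309
travel [-230.8, -412.3, 1.6] twist [0.02, 0.03, 0.02]
travel [-230.8, -412.3, 1.6] twist [0.04, 0.02, 66.02]
[ 3.45991502e-01  2.77727489e-01  1.58871513e+00 -3.35490325e-05
  1.27447835e+00 -9.21518543e-01] [-0.06038034 -0.02312313 -0.02085695]
```

Emit:
apply_moves(travel=[[-3.9,-7,0],[-10.8,-19.2,0],[-20.5,-36.7,0],[-33.3,-59.4,0],[-47.9,-85.6,0],[-63.6,-113.6,0],[-79.7,-142.4,0],[-95.8,-171.2,0],[-112,-200,0],[-128.1,-228.9,0],[-144.3,-257.7,0],[-160.4,-286.5,0]], twist=[[0,0,0],[0,0,0.5],[0,0,2],[0,0,5],[0,0,9],[0,0,13.5],[0,0,18],[0,0,22.5],[0,0,27],[0,0,31.5],[0,0,36],[0,0,40.5]], fingers=[-1,-1,-1,-1,-1,-1,-1,-1,-1,-1,-1,-1])

```text
clock: 18.08
eef_pos: [0.5796, -0.0118, 0.1651]
tool_rot: [-0.001, 0.486, 0.874, -0.0]
wrist_force: [0.8, 0.7, -4.2]
opening: 0.108
gripper_force: 87.9
```

```bash
python3 -c "
from h import *
pose();goal(610.2,-150,165,-83.4)"
```

```text
t18.08 [579.6 -11.8 165.1] yaw -58.17 z [-2.1e-03  1.0e-04 -1.0e+00] F [ 0.8  0.7 -4.2] op 9.2 g 87.9467511177063
travel [-133.6, -46.9, -0.0] twist [-0.11, -0.05, 25.23]
```

Emit:
apply_moves(travel=[[-28,-10,0],[-54,-19,0],[-77,-27,0],[-96,-34,0],[-111,-39,0],[-121,-42.5,0],[-126,-44,0],[-128,-45,0],[-128,-45,0],[-128,-45,0],[-128,-45,0],[-128,-45,0]], twist=[[0,0,4.5],[0,0,9],[0,0,13.5],[0,0,17.5],[0,0,21],[0,0,23.5],[0,0,25],[0,0,25],[0,0,25],[0,0,25],[0,0,25],[0,0,25]], fingers=[-1,-1,-1,-1,-1,-1,-1,-1,-1,-1,-1,-1])

```text
clock: 19.08
eef_pos: [0.6105, -0.1405, 0.1664]
tool_rot: [-0.0, 0.661, 0.75, 0.0]
wrist_force: [0.3, -0.4, -4.9]
opening: 0.104
gripper_force: 87.9
```

```bash
cat > final.py <<'E'
from h import *
import sys
pose()
for n in("scene","side","wrist"):
    im,W=shot(n,n[0]+sys.argv[1]); im=im.astype(int);mx=im.max(2);b=(mx>70)&(mx-im.min(2)<45)
    X=np.array([.9935,.1139]);Y=np.array([-.1139,.9935])
    c=W[...,:2]*1000-np.array([610.2,-150]); a=c@X;bb=c@Y
    zlo,zhi=eval(sys.argv[2])
    m=b&(abs(a)<20)&(abs(bb)<135)&(W[...,2]>zlo)&(W[...,2]<zhi)
    if m.sum()<50: print(n,"none");continue
    P=W[m]*1000; r=cv2.minAreaRect(P[:,:2].astype(np.float32)); 
    A=np.c_[a[m],bb[m],np.ones(m.sum())]; q=np.linalg.lstsq(A,P[:,2],rcond=None)[0]
    print(n,m.sum(),np.round(r[0],1),np.round(r[1],1),round(r[2],2),"z plane (per mm X, Y, at 0)",q.round(4),"Yrange",bb[m].min().round(1),bb[m].max().round(1),"Xrange",a[m].min().round(1),a[m].max().round(1))
pose();goal(610.2,-150,165,-83.4)
E
python3 final.py 1 "(.135,.165)"
```

```text
t19.08 [ 610.5 -140.5  166.4] yaw -82.8 z [ 1.e-04  2.e-04 -1.e+00] F [ 0.3 -0.4 -4.9] op 8.8 g 87.93487429618835
scene 762 [ 612.8 -140.7] [ 32.7 241.8] 6.69 z plane (per mm X, Y, at 0) [-4.120000e-02 -3.400000e-03  1.540192e+02] Yrange -112.0 129.8 Xrange -12.9 20.0
side 967 [ 609.  -140.4] [ 33.7 241.3] 6.79 z plane (per mm X, Y, at 0) [3.600000e-02 5.400000e-03 1.554477e+02] Yrange -111.0 130.4 Xrange -17.2 17.3
wrist 13607 [ 607.  -114.2] [ 30.2 182.6] 7.02 z plane (per mm X, Y, at 0) [ 1.30000e-03 -2.00000e-03  1.54341e+02] Yrange -55.3 127.2 Xrange -14.8 16.1
t19.23 [ 610.6 -140.8  166.5] yaw -82.83 z [ 3.e-04  1.e-04 -1.e+00] F [-1.4 -0.2 -4.9] op 8.7 g 87.93468117713928
travel [-9.1, -1.5, 1.5] twist [0.02, -0.0, 0.57]
```

```bash
cat > cmp.py <<'E'
from h import *
import sys
X=np.array([.9935,.1139]);Y=np.array([-.1139,.9935])
for n in sys.argv[1:]:
    z=np.load(n+".npz");im=z["im"].astype(int);W=z["W"]
    mx=im.max(2);b=(mx>60)&(mx-im.min(2)<50)
    for c in comps(im,W,.0145,.0255,b,40,(.56,.66),(-.29,0)):
        d=c[2]-np.array([610.2,-150]); print(n,c[0],c[1],"X %.1f Y %.1f"%(d@X,d@Y),c[3],c[4],c[5])
E
python3 cmp.py s1; python3 - <<'E'
import cv2,numpy as np
a=cv2.imread('pics/s1.png');print(a.shape)
E
```

```text
s1 [320. 231.] 227 X 1.4 Y 95.5 [46.8 42.8] 7.6 0.0199
s1 [346. 255.] 256 X 0.8 Y 2.4 [47.9 44.9] 7.1 0.0198
s1 [375. 280.] 303 X 3.8 Y -93.3 [52.2 43. ] 5.2 0.0206
(420, 560, 3)
```

```bash
sed -i 's/n\[0\]+sys/n+"_"+sys/' final.py; python3 - <<'E'
from h import *
im,W=shot("side","sideA")
im2,W2=shot("scene","sceneA")
X=np.array([.9935,.1139]);Y=np.array([-.1139,.9935])
for n,im,W in(("side",im.astype(int),W),("scene",im2.astype(int),W2)):
  mx=im.max(2)
  c=W[...,:2]*1000-np.array([610.2,-150]);a=c@X;b=c@Y
  # bolt holes (dark in pads) and the pad tops, edge fit by percentiles
  for y0 in(95,0,-95):
    for nm,z0,z1,h in(("pad",.0165,.024,24),):
      m=(abs(a)<30)&(abs(b-y0)<30)&(W[...,2]>z0)&(W[...,2]<z1)&(mx>60)
      if m.sum()>40: print(n,y0,m.sum(),"X pct",np.percentile(a[m],[2,50,98]).round(1),"Y",np.percentile(b[m],[2,50,98]).round(1))
  m=(abs(a)<30)&(abs(b)<140)&(W[...,2]>.145)&(W[...,2]<.165)
  print("rail X",np.percentile(a[m],[2,50,98]).round(1),"Y",np.percentile(b[m],[.5,50,99.5]).round(1))
E
```

```text
side 95 199 X pct [-21.5  -2.5  18.7] Y [ 75.6  94.4 115.5]
side 0 230 X pct [-23.   -3.3  17.8] Y [-17.6   0.5  21.3]
side -95 255 X pct [-21.5  -3.   18.6] Y [-112.7  -94.7  -73.4]
rail X [-16.   -5.6  14.9] Y [-110.9  -21.4  127.1]
scene 95 139 X pct [-15.    7.8  24.1] Y [ 79.1  97.7 115.5]
scene 0 139 X pct [-16.    3.2  24. ] Y [-18.    3.5  22.3]
scene -95 125 X pct [-15.5   5.8  24.5] Y [-112.2  -94.4  -75.4]
rail X [-10.3   9.8  20.3] Y [-108.9   29.2  129.1]
```

```bash
python3 -c "
from h import *
pose();goal(610.3,-148.5,70,-83.2)"
```

```text
t19.33 [ 610.6 -141.   166.4] yaw -82.85 z [ 3.e-04  0.e+00 -1.e+00] F [ 0.2 -0.7 -5.1] op 9.0 g 87.93424844741821
travel [-7.4, -1.3, 96.4] twist [0.02, 0.0, 0.35]
```

Emit:
apply_moves(travel=[[-3,-1,5],[-6,-1.3,15],[-7.4,-1.3,28],[-7.4,-1.3,42],[-7.4,-1.3,56],[-7.4,-1.3,70],[-7.4,-1.3,82],[-7.4,-1.3,90],[-7.4,-1.3,95],[-7.4,-1.3,96],[-7.4,-1.3,96],[-7.4,-1.3,96]], twist=[[0,0,0.3],[0,0,0.4],[0,0,0.4],[0,0,0.4],[0,0,0.4],[0,0,0.4],[0,0,0.4],[0,0,0.4],[0,0,0.4],[0,0,0.4],[0,0,0.4],[0,0,0.4]], fingers=[-1,-1,-1,-1,-1,-1,-1,-1,-1,-1,-1,-1])

```text
clock: 20.33
eef_pos: [0.6109, -0.149, 0.0713]
tool_rot: [0.001, 0.664, 0.747, 0.0]
wrist_force: [-0.3, 0.5, -4.1]
opening: 0.104
gripper_force: 88.0
```

```bash
python3 final.py 2 "(.045,.07)"; python3 -c "
from h import *
goal(610.3,-148.5,47.5,-83.2)"
```

```text
t20.33 [ 610.9 -149.    71.3] yaw -83.27 z [ 1.8e-03 -7.0e-04 -1.0e+00] F [-0.3  0.5 -4.1] op 8.9 g 88.01366686820984
scene 686 [ 613.8 -149.9] [ 32.7 241.2] 6.6 z plane (per mm X, Y, at 0) [-3.17000e-02 -1.40000e-03  5.83929e+01] Yrange -121.0 120.3 Xrange -12.8 20.0
side 845 [ 609.7 -148.8] [ 34.7 240.6] 6.57 z plane (per mm X, Y, at 0) [ 3.03000e-02 -2.60000e-03  6.08591e+01] Yrange -119.0 121.6 Xrange -17.7 17.1
wrist 13601 [ 607.7 -122.7] [ 30.1 183.1] 6.56 z plane (per mm X, Y, at 0) [ 1.50000e-03 -2.90000e-03  5.93429e+01] Yrange -64.1 119.0 Xrange -14.5 15.6
t20.48 [ 610.9 -149.    71.4] yaw -83.27 z [ 1.9e-03 -7.0e-04 -1.0e+00] F [-0.3 -0.7 -4.2] op 8.9 g 88.01292657852173
travel [-1.0, -0.6, -93.6] twist [0.1, 0.05, 0.13]
travel [0.6, -0.6, 23.9] twist [0.1, 0.05, -0.07]
```

Emit:
apply_moves(travel=[[0.6,-0.5,4],[0.6,-0.5,8],[0.6,-0.5,12],[0.6,-0.5,16],[0.6,-0.5,19],[0.6,-0.5,21.5],[0.6,-0.5,23],[0.6,-0.5,23.7],[0.6,-0.5,23.7],[0.6,-0.5,23.7],[0.6,-0.5,23.7],[0.6,-0.5,23.7]], twist=[[0,0.13,0],[0,0.13,0],[0,0.13,0],[0,0.13,0],[0,0.13,0],[0,0.13,0],[0,0.13,0],[0,0.13,0],[0,0.13,0],[0,0.13,0],[0,0.13,0],[0,0.13,0]], fingers=[-1,-1,-1,-1,-1,-1,-1,-1,-1,-1,-1,-1])

```text
clock: 21.48
eef_pos: [0.6099, -0.1483, 0.047]
tool_rot: [-0.001, 0.664, 0.747, 0.001]
wrist_force: [0.7, 0.1, -3.8]
opening: 0.108
gripper_force: 88.0
```

```bash
python3 final.py 3 "(.029,.045)"; python3 -c "
import cv2
a=cv2.imread('pics/side_3.png')[150:330,250:480]
b=cv2.imread('pics/scene_3.png')[130:270,110:290]
a=cv2.resize(a,(575,450),interpolation=cv2.INTER_CUBIC);cv2.imwrite('pics/side_3c.png',a)
cv2.imwrite('pics/scene_3c.png',cv2.resize(b,(720,560),interpolation=cv2.INTER_CUBIC))"
```

```text
t21.48 [ 609.9 -148.3   47. ] yaw -83.28 z [ 5.0e-04  2.1e-03 -1.0e+00] F [ 0.7  0.1 -3.8] op 9.2 g 88.01196813583374
scene 654 [ 612.8 -149.3] [ 33.9 241.3] 6.93 z plane (per mm X, Y, at 0) [-4.70000e-03  1.50000e-03  3.38446e+01] Yrange -120.2 121.0 Xrange -14.7 20.0
side 816 [ 607.8 -148.5] [ 34.2 240.9] 6.94 z plane (per mm X, Y, at 0) [ 3.09000e-02 -1.40000e-03  3.60827e+01] Yrange -118.8 122.1 Xrange -19.5 15.7
wrist 13567 [ 606.4 -122. ] [ 30.3 183.3] 6.59 z plane (per mm X, Y, at 0) [1.60000e-03 9.00000e-04 3.46727e+01] Yrange -63.4 119.8 Xrange -15.8 14.5
t21.63 [ 609.8 -148.2   46.8] yaw -83.28 z [ 3.0e-04  2.2e-03 -1.0e+00] F [-0.2  0.7 -4.5] op 8.8 g 88.01264762878418
travel [-1.6, 0.3, -118.2] twist [0.03, -0.13, 0.12]
```

View pics/side_3c.png

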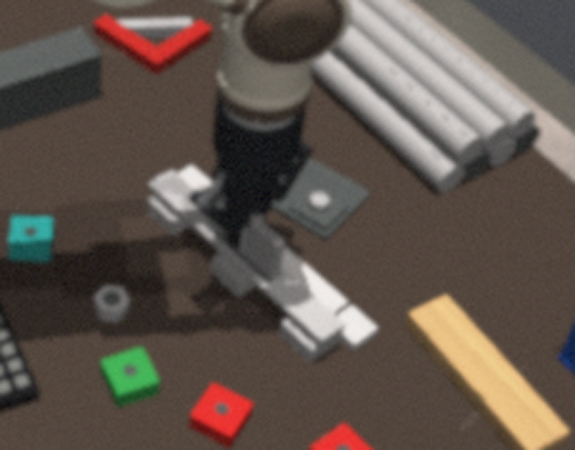

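View pics/scene_3c.png

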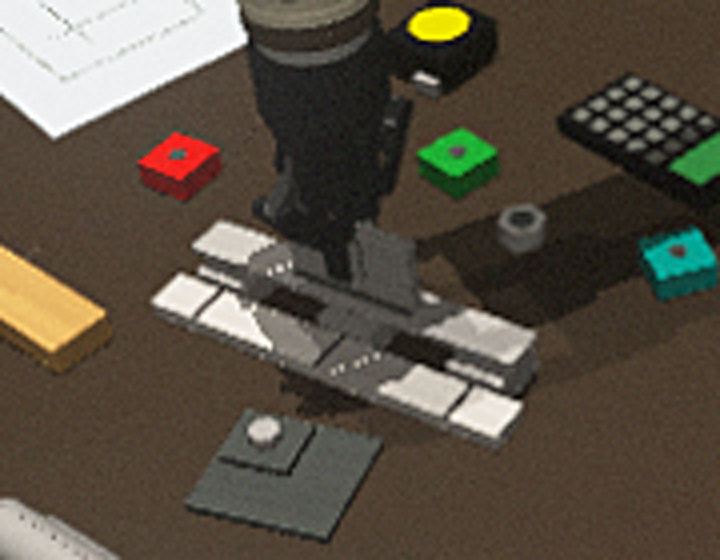

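Side crop: the rail is level over the row with its ends over the outer pads, at about (165,195) and (320,320). Scene crop: there is a gap under the rail at the right-hand pad (480,355), and the bystanders have not moved. I make a last half-millimetre trim and let it settle.

Emit:
apply_moves(travel=[[0.2,0.5,-0.3],[0.2,0.5,-0.3],[0.2,0.5,-0.3],[0.2,0.5,-0.3],[0.2,0.5,-0.3],[0.2,0.5,-0.3],[0.2,0.5,-0.3],[0.2,0.5,-0.3],[0.2,0.5,-0.3],[0.2,0.5,-0.3],[0.2,0.5,-0.3],[0.2,0.5,-0.3]], twist=[[0,-0.05,0],[0,-0.05,0],[0,-0.05,0],[0,-0.05,0],[0,-0.05,0],[0,-0.05,0],[0,-0.05,0],[0,-0.05,0],[0,-0.05,0],[0,-0.05,0],[0,-0.05,0],[0,-0.05,0]], fingers=[-1,-1,-1,-1,-1,-1,-1,-1,-1,-1,-1,-1])

```text
clock: 22.63
eef_pos: [0.6102, -0.1479, 0.047]
tool_rot: [-0.0, 0.664, 0.747, 0.001]
wrist_force: [-0.1, 0.9, -3.8]
opening: 0.108
gripper_force: 88.0
```

```bash
python3 -c "
from h import *
from bench import finish_job
pose();v=abs(get_state()['joint_velocities']).max();print(v)
if v<.01: print(finish_job())"
```

```text
t22.63 [ 610.2 -147.9   47. ] yaw -83.28 z [ 1.0e-04  1.4e-03 -1.0e+00] F [-0.1  0.9 -3.8] op 9.1 g 88.01133155822754
0.0012848241737818354
the job is handed in; nothing more can be done
None
```

The job is handed in at 22.6 s: the three pads measured flush to the straightedge (about 0.3 mm) and within about 0.5 mm of their lines, and the rail is held still and level about 10 mm above them, centred over the middle pad to within a millimetre or two.

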